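# Put the sample pot away in the tilt-out bin

## Robot

A 7-joint arm with a two-finger parallel gripper is mounted at the origin on the work surface. World frame = base frame: x ahead of the robot, y to its left, z up, the work surface at z = 0. Lengths are in m, angles in rad, forces in N, time in s.
With the tool pointing down it reaches from about 0.425 to 0.95 m from the base axis. Payload 4.7 kg.
Tool frame: the origin (TCP) lies between the finger pads; the fingertips stand ahead of it and the grasp point (between the pads) lies 6 mm ahead of it (tips_ahead is the z of the fingertips in the tool frame, in m); z points along the fingers, y is the line along which they close (so a half turn about z gives the same grasp; the last joint's range is limited). The gripper opens to 85 mm and grips with 20 to 120 N. Pads are 22 mm wide; open, the fingers measure 114 mm over their backs; the gripper's body (76 mm by 85 mm) begins 54 mm behind the grasp point. The pads swing forward as they close: fully open they stand 13 mm farther back than shut.
Start: joints at [-1.221, 0.469, -0.049, 1.532, 0.024, 1.141, -0.082], TCP at [0.25, 0.627, 0.256] pointing down, gripper open.
Joint ranges: [-2.59, 2.59], [-0.33, 1.99], [-1.39, 1.29], [0.1, 2.45], [-1.04, 4.18], [0.21, 1.99], [-2.66, 2.66]. Speed limits (rad/s): [2.57, 2.57, 3.14, 3.14, 3.14, 3.14, 3.14].

## Interface

Orientations are given as a 3x3 rotation matrix whose columns are the frame's x, y, z axes.
In Python, from workcell import * gives the robot as it stands. The module is installed in compiled form; this text tells all that it offers.
- The arm moves only by the tool carry_out, never from a script. Its argument "plan" is text: rows parted by semicolons, each of 7 numbers parted by spaces: the shift along the tool's x, y, z in mm, then the turn, a rotation vector about the tool's x, y, z in rad, then the finger opening in mm, from 0 to 85.4. In form: tx ty tz ax ay az hand; .... A call has 1 to 10 rows; each row shifts and turns the commanded pose from where the row before left it, along the tool's axes as they then stand; what a row does not reach is not made up. A row lasts 1/8 s, in which the tool goes at most 62.5 mm and 10.7 degrees, less where a joint would pass 70% of its speed; a pose out of reach is approached as far as the arm can. A call with a gripper value outside its range is refused whole. The fingers move at their own pace and stop on an object; "force" is the grip in N (left out, the last holds). Time passes only in rows, so rows that do not move let the fingers close. It gives the time, the measured TCP pose, the force, the opening and the grip force at its end, in the units of the state.
- observe(): the state, without advancing time (a new reading comes with each control period).
- camera(name): name is "side" or "top" or "wrist"; returns the picture (480x640x3 uint8, blue, green, red); there is no depth.
- camera_info(name): a dict with "fx", "fy", "cx", "cy" (pixels), "world_from_camera" (4x4, takes a point from camera to world coordinates); the wrist camera has in their place "hand_eye" (4x4, takes a point from camera to tool coordinates, whose origin is the TCP and whose axes are the flange's). Camera axes: x right, y down, z forward; pixel columns grow to the right and rows downward; lengths in m; the calibration is good to about 2 mm. A picture is of the moment at which its call begins: read the wrist's pose just before it. camera_info takes no time and is no camera call.
- finish_job(): hands the job in; it is judged then, once.
Trained networks look in the newest picture that a camera, given by its name, has taken for a name from the list of things; names that differ only in an ending like _2 or _b are one class to them, and where a whole thing is asked for, a point or a joint stands for the part that bears it (a point fixed in the world has none). Each returns a list of dicts, best first, with "confidence" (0 to 1); they miss things now and then, are a little off and sometimes report something else, mostly with a low value. They report only what shows in the picture. A call takes as long as a camera call. They do not tell look-alikes from the thing itself.
- find_in(camera, thing): "uv" ([column, row] in pixels, amid what is visible of it).
- tip_of(camera, thing): "uv" ([column, row] in pixels: a listed point, or the origin of a listed thing).
The state is a dict: "t": time; "q": joint angles; "joint_vel": joint speeds; "effort": joint torques, N m; "tcp_pos": TCP position; "ee_rot": TCP orientation; "contact_force": force on the tool from outside, world axes, zero at the start; "moment": the same for the moment, N m; "opening": opening from 0.0 (shut) to 1.0 (fully open); "gripper_force": force on a finger pad.
Only numpy, scipy, OpenCV 4.12 (cv2) and the standard library are available. Lean on these libraries where they do the work, as an engineer would, in place of code of your own. Each camera call takes 0.05 s, during which the arm holds its last target. There are 200 camera calls.

## Task

Put the loose sample pot away in the wide tilt-out bin: tip the bin fully forward, lower the pot into it (do not drop it in from above the bin) and let go, then push the bin back until it clicks and stays fully shut. Do not ram or force the bin, and leave the two narrow bins, the slide box and the two blue-capped jars alone.

Things in the scene. Friction and masses are not known exactly. Their poses are not given: they have to be found in the camera images.
- wide_bin (a joint): Tilt of the wide white bin about the pivot at the foot of its front panel: 0 shut, 0.9 (stop) tipped fully. A spring roller catch acts from 0.1 to 0.04 rad: about 8 N at the pull to draw it open, 13 to 15 N to push it through. Outside it a weak spring (2 to 4 N) carries the bin forward to its stop in under 1 s once nothing is in its way, and reopens it if not pushed through. Home is a rigid stop.
- wide_hinge (a point): Pivot of the wide bin, fixed to its housing: mid-width, at the foot of the front panel, 22 mm above the bench. x points level into the housing, y along the pivot, z up. Bin shut: pull 45 mm in front of this point and 113 above. Bin tipped fully: pull 117 in front and 35 above, panel's top edge 100 in front and 80 above; the mouth is open from above between that edge and the housing.
- wide_pull (a point): Middle of the wide bin's pull: a round white bar 10 thick, 96 long, parallel to the pivot, on an arm at each end, its centre 45 mm in front of the front panel's outer face (40 mm clear gap between bar and panel, open above and below; the panel's top edge is 15 mm above the bar's centre, the roof's top 35). Turns with the bin; axes: x from front panel to back, z up along the panel.
- wide_floor (a point): Middle of the wide bin's inner floor (turns with the bin, axes as the pull's); bin shut: 49 mm behind the pivot and 4 above. Inside 112 wide (y), 87 deep (x), walls 4 thick. Front panel 128 high, back wall 85 high from the bin's underside, 4 mm below this point. Open at the top, but the housing's roof covers it when shut.
- pot_center (a point): Middle of the loose sample pot: white plastic, upright on the bench, 66 high, body 37 in diameter and 50 high, with a screw cap 40 in diameter and 16 high, about 80 g; this point is 33 mm above its underside, z along its axis. It stands on the left or on the right, in front of the bins.
- nar1_pull (a point): Middle of the pull bar (about 51 long, same shape) of one narrow bin, 45 mm in front of its panel; stays shut.
- nar2_pull (a point): The same of the other narrow bin; stays shut.
- nar1_bin (a joint): Tilt angle of that first narrow bin, 0 shut; same catch. Leave shut.
- nar2_bin (a joint): Tilt angle of the other narrow bin, 0 shut. Leave shut.
- slide_box: Shut slide box, grey with a white lid, 85 x 100 x 35 high, loose on the bench on the other side from the pot; origin under its centre. Leave alone.
- jar_left: Square white jar with a blue cap, 75 x 75 x 154 high, loose, on the left of the bins; origin under its centre. Leave alone.
- jar_right: The same kind of jar on the right of the bins; origin under its centre. Leave alone.
- wide_housing: Fixed grey housing, 130 wide, 112 deep, 160 high; origin mid-underside, 10 mm above the bench on an aluminium tray; axes as the pivot's, which is 55 in front of it. The roof begins 6 mm behind the front panel's face when shut; its top is 170 above the bench. Two narrow bins (housings 85 wide, else alike) share the tray: three in a row, 135 between centres, the wide one in any place.
Not all that is in view belongs to the job. Of the things that look like the part that bears pot_center, take the one that is farthest to the robot's right at the start.

How it is judged:
By the outcome, as a careful person would: the job done as asked, in the order asked, and still so for the second after the job is handed in, with the robot touching nothing.
It also fails if it takes over 72 s, if anything falls off the work surface, if the arm or the gripper's body presses on something with over 40 N, if the wrist force passes 120 N, or if a joint passes its speed limit or range.

## Working session

There is one attempt and no reset: what is moved stays moved. The work goes in short steps, Python scripts to look and compute and a tool call to move; the robot and the scene stay as the last step left them, time stands still between calls to the robot, and variables do not carry over. Pictures are saved under pics/ and viewed, at most 10 in all, crops included, and the job is handed in when it is done.

Besides the shell and the picture viewer there is one more tool, called after "Call:" as name(argument=value, ...), one argument or row to a line, values as JSON. carry_out: Moves the arm, as the interface text tells. Its arguments: {"type":"object","properties":{"plan":{"type":"string"},"force":{"type":"number"}},"required":["plan"]}

```bash
mkdir -p pics
cat > h.py <<'E'
from workcell import *
import numpy as np, cv2
def cam(n):
    i=camera_info(n); K=np.array([[i['fx'],0,i['cx']],[0,i['fy'],i['cy']],[0,0,1]])
    if 'world_from_camera' in i: T=np.array(i['world_from_camera'])
    else:
        s=observe(); W=np.eye(4); W[:3,:3]=s['ee_rot']; W[:3,3]=s['tcp_pos']; T=W@np.array(i['hand_eye'])
    return K,T
def ray(n,uv,KT=None):
    K,T=KT or cam(n); d=T[:3,:3]@np.linalg.solve(K,[uv[0],uv[1],1]); return T[:3,3],d/np.linalg.norm(d)
def onz(n,uv,z,KT=None):
    o,d=ray(n,uv,KT); return o+d*(z-o[2])/d[2]
def tri(rs):
    A=0;b=0
    for o,d in rs:
        P=np.eye(3)-np.outer(d,d); A=A+P; b=b+P@o
    return np.linalg.solve(A,b)
def proj(n,p,KT=None):
    K,T=KT or cam(n); c=np.linalg.inv(T)@np.append(p,1); u=K@c[:3]; return u[:2]/u[2]
E
python3 - <<'E'
from h import *
np.set_printoptions(precision=3,suppress=True)
ims=[]
for n in ['side','top']:
    im=camera(n); cv2.imwrite(f'pics/{n}0.png',im)
    print(n,cam(n))
    for t in ['wide_pull','nar1_pull','pot_center','wide_hinge','slide_box','jar_left','wide_housing']:
        print(t,[(np.round(r['uv']),round(r['confidence'],2)) for r in tip_of(n,t)[:6]])
print(camera_info('wrist')); print(observe())
E
```

```text
side (array([[528.095,   0.   , 332.819],
       [  0.   , 528.095, 241.612],
       [  0.   ,   0.   ,   1.   ]]), array([[ 0.831, -0.277,  0.482,  0.005],
       [-0.556, -0.447,  0.701, -0.785],
       [ 0.021, -0.851, -0.525,  0.709],
       [ 0.   ,  0.   ,  0.   ,  1.   ]]))
wide_pull [(array([349., 231.]), 0.97)]
nar1_pull [(array([396., 259.]), 0.97)]
pot_center [(array([362., 268.]), 0.73), (array([367., 342.]), 0.72), (array([362., 374.]), 0.7)]
wide_hinge [(array([361., 265.]), 0.93)]
slide_box [(array([228., 251.]), 0.92), (array([375., 262.]), 0.46)]
jar_left [(array([257., 210.]), 0.95), (array([396., 260.]), 0.17)]
wide_housing [(array([377., 262.]), 0.88)]
top (array([[478.728,   0.   , 322.974],
       [  0.   , 478.728, 240.487],
       [  0.   ,   0.   ,   1.   ]]), array([[-0.027, -0.998,  0.061,  0.485],
       [-0.999,  0.026, -0.03 ,  0.022],
       [ 0.028, -0.061, -0.998,  1.247],
       [ 0.   ,  0.   ,  0.   ,  1.   ]]))
wide_pull [(array([317., 225.]), 0.9)]
nar1_pull [(array([373., 216.]), 0.82)]
pot_center [(array([390., 297.]), 0.69), (array([426., 288.
[... 320 characters left out ...]
y([[ 0.001, -0.965, -0.263,  0.066],
       [ 1.   ,  0.   ,  0.   ,  0.   ],
       [-0.   , -0.263,  0.965, -0.116],
       [ 0.   ,  0.   ,  0.   ,  1.   ]])}
{'t': 0.8, 'q': array([-1.221,  0.469, -0.049,  1.532,  0.024,  1.141, -0.082]), 'joint_vel': array([-0.001,  0.001, -0.   ,  0.001, -0.002,  0.002,  0.001]), 'effort': array([  0.   , -51.01 ,  -0.046, -23.801,   0.011,   0.001,   0.   ]), 'tcp_pos': array([0.25 , 0.627, 0.256]), 'ee_rot': array([[-0.929,  0.37 , -0.   ],
       [ 0.37 ,  0.929,  0.   ],
       [ 0.   ,  0.   , -1.   ]]), 'contact_force': array([-0.791, -0.471,  0.376]), 'moment': array([-0.069, -0.002,  0.012]), 'gripper_force': 0.0, 'opening': 1.0004259407109104}
```

View both.

View pics/top0.png

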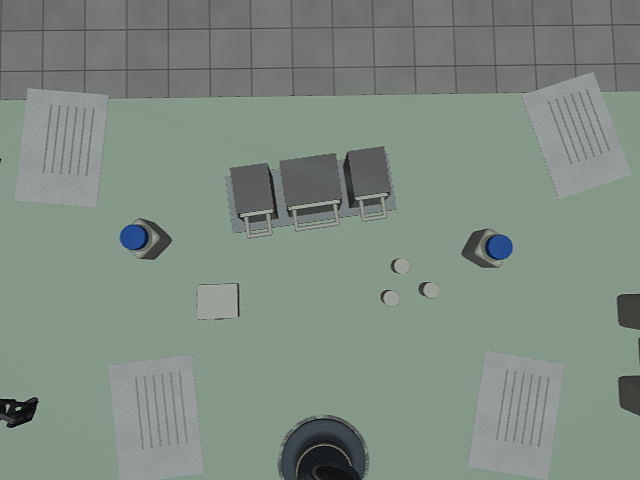

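View pics/side0.png

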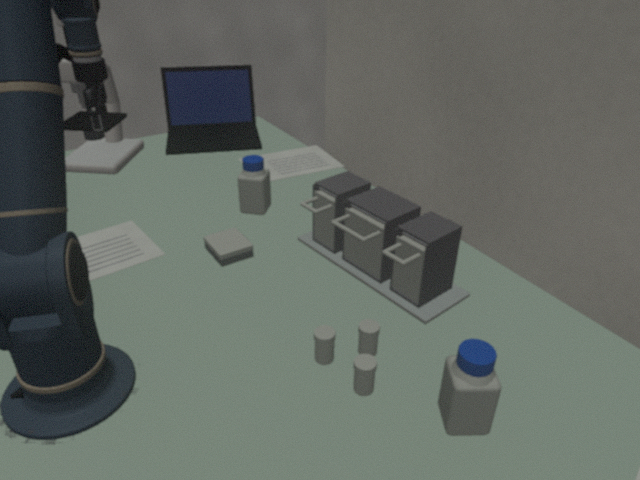

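Top view: three look-alike pots at (401,266), (391,298) and (430,290). In the side view they are at (368,338), (324,345) and (364,375). The wide bin is the middle one, with its pull at (317,225). The rightmost pot is top (430,290) = side (364,375), and I'll verify that by triangulation and a crop.

Run:
```python
from h import *
np.set_printoptions(precision=4,suppress=True)
R={}
for n in ['side','top']:
    im=camera(n)
    R[n]={t:[r['uv'] for r in tip_of(n,t) if r['confidence']>.3] for t in ['wide_pull','nar1_pull','nar2_pull','pot_center','wide_hinge','wide_housing','slide_box','jar_left','jar_right']}
    if n=='top':cv2.imwrite('pics/crop.png',cv2.resize(im[230:330,350:530],None,fx=4,fy=4,interpolation=cv2.INTER_CUBIC))
for t in ['wide_pull','wide_hinge','wide_housing','slide_box','jar_left','jar_right']:
    a,b=R['side'][t],R['top'][t]
    print(t, tri([ray('side',a[0]),ray('top',b[0])]) if a and b else (a,b), onz('top',b[0],dict(wide_pull=.135,wide_hinge=.022,wide_housing=.01).get(t,0)) if b else 0)
for t in ['nar1_pull','nar2_pull']: print(t,[onz('top',u,.135) for u in R['top'][t]],[onz('side',u,.135) for u in R['side'][t]])
for n in R: print(n,[(u,onz(n,u,.033)) for u in R[n]['pot_center']])
```

```text
wide_pull [0.5874 0.0049 0.1359] [0.5876 0.0048 0.135 ]
wide_hinge [0.6314 0.0038 0.0268] [0.6316 0.0039 0.022 ]
wide_housing [0.6881 0.0197 0.0065] [0.691  0.0173 0.01  ]
slide_box [0.4146 0.2511 0.0024] [0.4171 0.2502 0.    ]
jar_left [0.5672 0.4191 0.0012] [0.5658 0.4203 0.    ]
jar_right [ 0.7213 -0.1102 -0.394 ] [0.5964 0.0033 0.    ]
nar1_pull [array([ 0.6035, -0.1222,  0.135 ])] [array([ 0.6032, -0.1308,  0.135 ])]
nar2_pull [array([ 0.4329, -0.2492,  0.135 ]), array([0.568 , 0.1439, 0.135 ])] [array([0.5743, 0.1497, 0.135 ])]
side [([369.0, 343.3], array([ 0.4833, -0.2175,  0.033 ])), ([323.8, 343.0], array([ 0.4127, -0.1716,  0.033 ])), ([364.3, 372.3], array([ 0.4319, -0.2718,  0.033 ]))]
top [([428.9, 286.7], array([ 0.434 , -0.2802,  0.033 ])), ([389.0, 298.5], array([ 0.4071, -0.1773,  0.033 ])), ([395.7, 267.2], array([ 0.4858, -0.1972,  0.033 ]))]
```

View pics/crop.png

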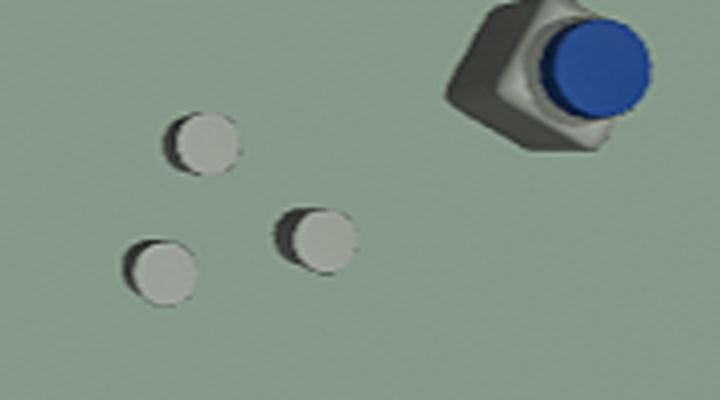

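The crop shows three separate white pots. The one at crop (325,241) = top (431,290) is farthest right, so it is the target.

```bash
cat >> h.py <<'E'
from scipy.spatial.transform import Rotation as Ro
def frame(yaw,tilt=0):
    # tool down, y along bin's pivot (world yaw), tilted so that tool top leans toward the robot by tilt
    c,s=np.cos(yaw),np.sin(yaw); X=np.array([c,s,0]);Y=np.array([-s,c,0]);Z=np.array([0,0,1.])
    z=np.sin(tilt)*X-np.cos(tilt)*Z
    return np.column_stack([np.cross(Y,z),Y,z])
def plan(p,Rt,n,hand,P=None):
    s=observe(); p0,R0=(np.array(s['tcp_pos']),np.array(s['ee_rot'])) if P is None else P
    rv=Ro.from_matrix(R0.T@Rt).as_rotvec(); R=R0; pc=p0.copy(); out=[]
    for k in range(1,n+1):
        d=np.round(R.T@(p0+(np.asarray(p)-p0)*k/n-pc)*1000,1)
        Rg=R0@Ro.from_rotvec(rv*k/n).as_matrix()
        a=np.round(Ro.from_matrix(R.T@Rg).as_rotvec(),3)
        pc=pc+R@d/1000; R=R@Ro.from_rotvec(a).as_matrix()
        out.append(' '.join('%g'%(v+0) for v in [*d,*a,hand]))
    print('; '.join(out)); return pc,R
E
python3 - <<'E'
from h import *
import workcell; print(getattr(workcell,'tips_ahead',None),[x for x in dir(workcell) if x[0]!='_'])
for uv,n in [((431.2,290.2),'top')]: print('potcap',onz(n,uv,.066))
P=plan([.385,.31,.30],frame(.125),7,0); plan([.48,0,.30],frame(.125),7,0,P)
E
```

```text
0.025 ['PlanningError', 'camera', 'camera_info', 'find_in', 'finish_job', 'observe', 'tip_of', 'tips_ahead']
potcap [ 0.42660481 -0.27735508  0.066     ]
-34.7 -34.9 -6.2 0 0 -0.072 0; -32.1 -37.4 -6.3 0 0 -0.072 0; -29.4 -39.6 -6.2 0 0 -0.072 0; -26.4 -41.5 -6.3 0 0 -0.072 0; -23.4 -43.4 -6.2 0 0 -0.072 0; -20.2 -44.9 -6.3 0 0 -0.072 0; -16.9 -46.3 -6.2 0 0 -0.072 0
-7.9 -45.6 0 0 0 0 0; -8 -45.7 0 0 0 0 0; -7.9 -45.6 0 0 0 0 0; -7.9 -45.6 0 0 0 0 0; -8 -45.7 0 0 0 0 0; -7.9 -45.6 0 0 0 0 0; -8 -45.7 0 0 0 0 0
```

Call:
carry_out(
  plan="-35 -35 -6 0 0 -0.072 0; -32 -37 -6 0 0 -0.072 0; -29 -40 -6 0 0 -0.072 0; -26 -41 -6 0 0 -0.072 0; -23 -43 -6 0 0 -0.072 0; -20 -45 -6 0 0 -0.072 0; -17 -46 -6 0 0 -0.072 0",
)

```text
t: 2.68
tcp_pos: [0.3845, 0.3096, 0.2988]
ee_rot: [[-0.992, -0.127, 0.001], [-0.127, 0.992, 0.001], [-0.001, 0.001, -1.0]]
contact_force: [0.8, -0.6, 0.0]
opening: 0.001
gripper_force: 0.0
```

Call:
carry_out(
  plan="-8 -46 0 0 0 0 0; -8 -46 0 0 0 0 0; -8 -46 0 0 0 0 0; -8 -46 0 0 0 0 0; -8 -46 0 0 0 0 0; -8 -46 0 0 0 0 0; -8 -46 0 0 0 0 0; 0 0 0 0 0 0 0; 0 0 0 0 0 0 0",
)

```text
t: 3.8
tcp_pos: [0.4796, -0.0006, 0.2983]
ee_rot: [[-0.992, -0.125, -0.0], [-0.125, 0.992, 0.001], [0.0, 0.001, -1.0]]
contact_force: [0.2, 0.3, -0.8]
opening: 0.001
gripper_force: 0.0
```

Run:
```python
from h import *
np.set_printoptions(precision=4,suppress=True)
s=observe(); print(s['t'],s['tcp_pos'],s['ee_rot'],s['q'],s['opening'])
KT=cam('wrist'); im=camera('wrist'); cv2.imwrite('pics/w1.png',im)
for t,z in [('wide_pull',.135),('wide_hinge',.022),('nar1_pull',.135),('nar2_pull',.135),('wide_housing',.01)]:
    print(t,[(r['uv'],round(r['confidence'],2),onz('wrist',r['uv'],z,KT)) for r in tip_of('wrist',t)[:3]])
```

```text
3.8 [ 0.4796 -0.0006  0.2983] [[-0.9921 -0.1255 -0.0002]
 [-0.1255  0.9921  0.0007]
 [ 0.0001  0.0007 -1.    ]] [-0.3423  0.1026  0.2797  1.9393 -0.0325  1.104   1.6472] 0.0009754611524664333
wide_pull []
wide_hinge []
nar1_pull [([172.4, 342.8], 0.8, array([ 0.603 , -0.1284,  0.135 ]))]
nar2_pull [([468.2, 340.6], 0.88, array([0.5671, 0.1379, 0.135 ]))]
wide_housing []
```

View pics/w1.png

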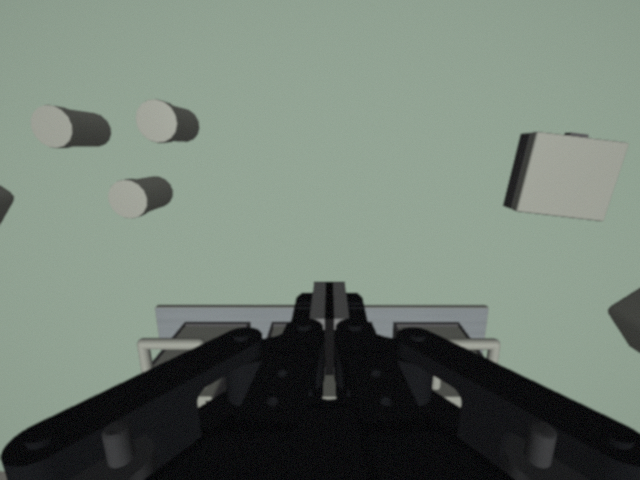

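The wrist view shows the tray's front edge level (row 305 to 306), so the yaw of 0.125 holds. The narrow bars' outer ends are at (138,343) and (499,343), symmetric about the wide pull.

Run:
```python
from h import *
np.set_printoptions(precision=4,suppress=True)
KT=cam('wrist')
print(onz('wrist',(318.5,343.5),.135,KT), onz('wrist',(157,306),.01,KT),onz('wrist',(487,306),.01,KT))
# pull refined from top: end pixels of bar in top view
R=[]
for n in ['side','top']:
    camera(n); R.append(ray(n,tip_of(n,'wide_pull')[0]['uv']))
print(tri(R))
pull=np.array([.587,.005,.135]); yaw=.125
F=frame(yaw); X=-F[:,0]
t=pull+X*.017; t[2]=.125+.025   # finger centre 17 mm behind the bar centre, tips 10 mm under bar centre
print(t)
P=plan(t+[0,0,.09],F,4,0); plan(t,F,4,0,P)
```

```text
[0.5872 0.0037 0.135 ] [ 0.6371 -0.2014  0.01  ] [0.5836 0.2162 0.01  ]
[0.5859 0.0031 0.1369]
[0.6039 0.0071 0.15  ]
-31 -1.8 14.6 0 0 0 0; -31.1 -1.9 14.5 0 0 0 0; -31 -1.8 14.6 0 0 0 0; -31.1 -1.9 14.6 0 0 0.001 0
0 0 22.5 0 0 0 0; 0 0 22.5 0 0 0 0; 0 0 22.5 0 0 0 0; 0 0 22.5 0 0 0 0
```

Call:
carry_out(
  plan="-33 -2 15 0 0 0 0; -33 -2 15 0 0 0 0; -33 -2 14 0 0 0 0; -32 -2 14 0 0 0 0; 0 0 0 0 0 0 0",
)

```text
t: 4.92
tcp_pos: [0.6116, 0.0075, 0.2383]
ee_rot: [[-0.992, -0.125, -0.002], [-0.125, 0.992, -0.001], [0.003, -0.0, -1.0]]
contact_force: [-1.2, 0.1, -0.6]
opening: -0.004
gripper_force: 0.0
```

Run:
```python
from h import *
print(observe()['tcp_pos']); cv2.imwrite('pics/s2.png',camera('side')[130:310,280:480].repeat(3,0).repeat(3,1))
```

```text
[0.6116138  0.00753678 0.23834886]
```

View pics/s2.png

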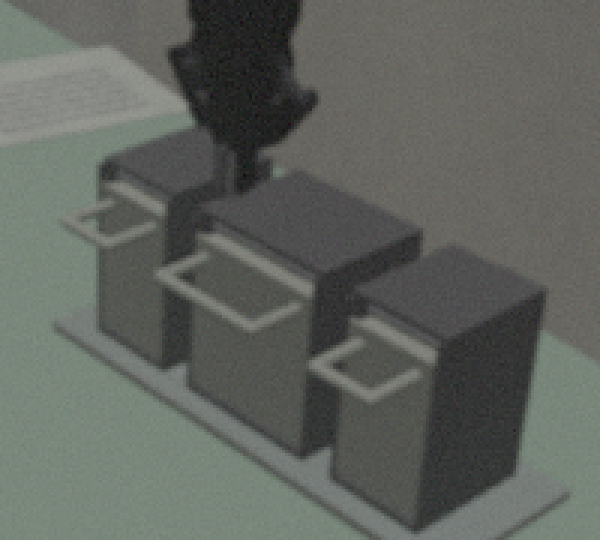

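The closed fingers stand above the gap, with tips near crop (235,185), and no contact. Next I lower them in, draw the bar about 35 mm, then lift out.

Call:
carry_out(
  plan="0 0 30 0 0 0 0; 0 0 30 0 0 0 0; 0 0 20 0 0 0 0; 0 0 9 0 0 0 0; 0 0 0 0 0 0 0",
)

```text
t: 5.6
tcp_pos: [0.6104, 0.007, 0.1516]
ee_rot: [[-0.992, -0.125, -0.0], [-0.125, 0.992, 0.0], [0.0, 0.0, -1.0]]
contact_force: [0.5, -0.3, 0.4]
opening: -0.001
gripper_force: 0.0
```

Call:
carry_out(
  plan="5 0 0 0 0 0 0; 5 0 0 0 0 0 0; 5 0 0 0 0 0 0; 4 0 0 0 0 0 0; 4 0 0 0 0 0 0; 4 0 0 0 0 0 0",
)

```text
t: 6.35
tcp_pos: [0.5823, 0.0035, 0.1509]
ee_rot: [[-0.992, -0.125, -0.003], [-0.125, 0.992, -0.0], [0.003, 0.0, -1.0]]
contact_force: [-2.4, -0.4, -0.4]
opening: -0.003
gripper_force: 0.9
```

Call:
carry_out(
  plan="3 0 -25 0 0 0 0; 0 0 -50 0 0 0 0; 0 0 -50 0 0 0 0; 0 0 0 0 0 0 0; 0 0 0 0 0 0 0; 0 0 0 0 0 0 0; 0 0 0 0 0 0 0; 0 0 0 0 0 0 0",
)

```text
t: 7.35
tcp_pos: [0.5807, 0.0033, 0.2756]
ee_rot: [[-0.992, -0.125, -0.001], [-0.125, 0.992, -0.0], [0.001, -0.0, -1.0]]
contact_force: [-0.4, -0.6, -0.7]
opening: -0.002
gripper_force: 0.0
```

Run:
```python
from h import *
np.set_printoptions(precision=4,suppress=True)
im=[]
R=[]
for n in ['side','top']:
    a=camera(n); r=tip_of(n,'wide_pull'); print(n,r[:2]); im.append(a)
    if r:R.append(ray(n,r[0]['uv']))
if len(R)==2:print(tri(R))
a=im[0][130:310,280:480].repeat(3,0).repeat(3,1)
cv2.imwrite('pics/s3.png',a)
s=observe();print(s['tcp_pos'])
F=frame(.125)
g=np.array([.4266,-.2774,0])
P=plan([.48,-.13,.25],F,4,65); plan([g[0],g[1],.20],F,4,65,P)
```

```text
side [{'uv': [322.4, 273.2], 'confidence': 0.6}]
top []
[0.5809 0.0034 0.2761]
29.2 -29.9 6.5 0 0 0 65; 29.2 -30 6.6 0 0 0 65; 29.2 -29.9 6.5 0 0 0 65; 29.2 -29.9 6.5 0 0 0 65
17.8 -34.9 12.5 0 0 0 65; 17.9 -34.9 12.5 0 0 0 65; 17.8 -34.9 12.5 0 0 0 65; 17.9 -34.9 12.5 0 0 0 65
```

View pics/s3.png

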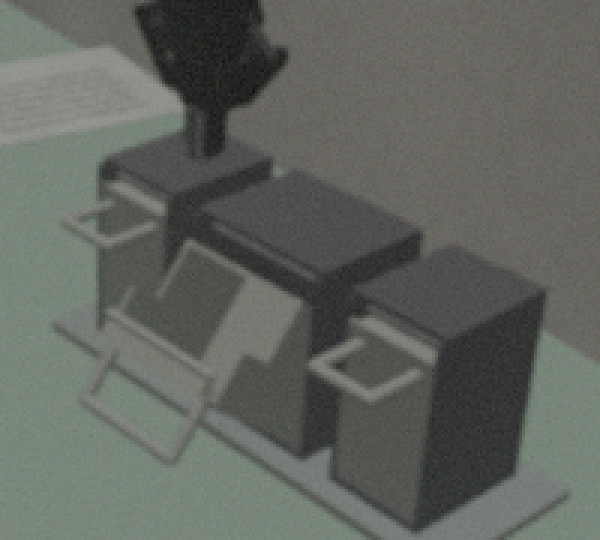

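The wide bin is fully tipped, with its pull bar near crop (135,430). On to the pot.

Call:
carry_out(
  plan="29 -30 6 0 0 0 65; 29 -30 6 0 0 0 65; 29 -30 7 0 0 0 65; 29 -30 6 0 0 0 65; 18 -35 13 0 0 0 65; 18 -35 13 0 0 0 65; 18 -35 12 0 0 0 65; 18 -35 12 0 0 0 65; 0 0 0 0 0 0 65; 0 0 0 0 0 0 65",
)

```text
t: 8.8
tcp_pos: [0.4274, -0.2776, 0.2014]
ee_rot: [[-0.992, -0.125, 0.0], [-0.125, 0.992, 0.001], [-0.0, 0.0, -1.0]]
contact_force: [0.3, 0.8, 0.5]
opening: 0.761
gripper_force: 0.0
```

Run:
```python
from h import *
np.set_printoptions(precision=4,suppress=True)
s=observe(); print(s['tcp_pos'],s['q'])
KT=cam('wrist'); im=camera('wrist'); cv2.imwrite('pics/w2.png',im)
for r in tip_of('wrist','pot_center')[:4]: print(r['uv'],r['confidence'],onz('wrist',r['uv'],.033,KT))
print('expected',proj('wrist',[.4266,-.2774,.066],KT),proj('wrist',[.4266,-.2774,.033],KT))
```

```text
[ 0.4274 -0.2776  0.2014] [ 0.1199  0.2719  0.4492  2.0033 -0.1505  0.8978  2.3453]
[452.0, 221.2] 0.82 [ 0.4092 -0.1759  0.033 ]
[331.8, 227.9] 0.67 [ 0.4276 -0.2752  0.033 ]
[400.9, 304.5] 0.6 [ 0.4897 -0.2047  0.033 ]
expected [329.42   236.2711] [329.3433 226.4364]
```

View pics/w2.png

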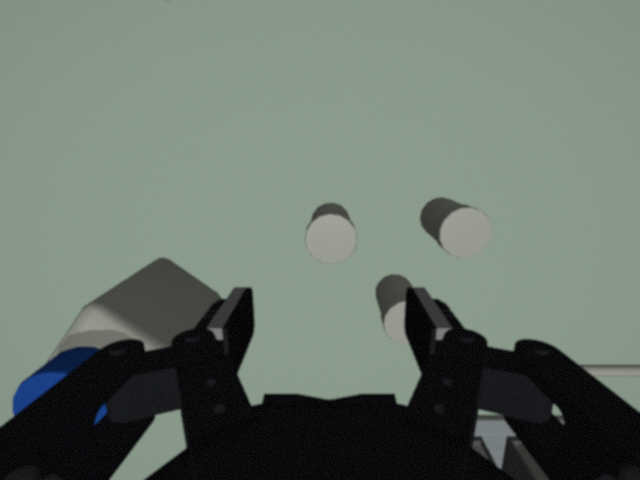

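Pot cap is at (331,239), between the open fingers, about 1 to 2 mm off. The neighbours at (465,232) and (400,322) are clear of the fingers. I correct and go down.

Call:
carry_out(
  plan="-1 1.5 35 0 0 0 65; 0 0 35 0 0 0 65; 0 0 35 0 0 0 65; 0 0 25 0 0 0 65; 0 0 9 0 0 0 65; 0 0 0 0 0 0 65; 0 0 0 0 0 0 36; 0 0 0 0 0 0 36; 0 0 0 0 0 0 36; 0 0 0 0 0 0 36",
  force=25,
)

```text
t: 10.15
tcp_pos: [0.4286, -0.2767, 0.0634]
ee_rot: [[-0.992, -0.125, 0.002], [-0.125, 0.992, -0.0], [-0.002, -0.001, -1.0]]
contact_force: [0.1, 0.7, 7.4]
opening: 0.461
gripper_force: 25.0
```

Call:
carry_out(
  plan="0 0 0 0 0 0 30; 0 0 0 0 0 0 30; 0 0 -10 0 0 0 30; 0 0 -30 0 0 0 30; 0 0 -50 0 0 0 30; 0 0 -50 0 0 0 30; 0 0 -50 0 0 0 30; 0 0 0 0 0 0 30",
  force=25,
)

```text
t: 11.15
tcp_pos: [0.4293, -0.2779, 0.2566]
ee_rot: [[-0.992, -0.124, 0.008], [-0.125, 0.992, -0.003], [-0.008, -0.004, -1.0]]
contact_force: [-0.1, -0.1, -1.8]
opening: 0.46
gripper_force: 25.6
```

Run:
```python
from h import *
np.set_printoptions(precision=4,suppress=True)
F=frame(.125); X=-F[:,0]; H=np.array([.6316,.0101,.022])
bar=H-.117*X+[0,0,.035]
ims=[]
for n in ['side','top']:
    a=camera(n); print(n,'exp',proj(n,bar),[(r['uv'],r['confidence']) for r in tip_of(n,'wide_pull')[:2]],'floor',proj(n,H+.0273*X+[0,0,.041]),[(r['uv'],r['confidence']) for r in tip_of(n,'wide_floor')[:2]])
    b=a.copy()
    for p in [H-.1*X+F[:,1]*.06+[0,0,.08],H-.1*X-F[:,1]*.06+[0,0,.08],bar+F[:,1]*.048,bar-F[:,1]*.048]: cv2.circle(b,tuple(int(v) for v in np.round(proj(n,p))),1,(0,0,255),-1)
    x,y=[int(v) for v in proj(n,bar)]; ims.append(cv2.resize(b[y-75:y+75,x-65:x+65],None,fx=3,fy=3))
cv2.imwrite('pics/both.png',np.hstack(ims))
T=frame(.125,.45)
t=H-.043*X+[0,0,.0977]; pre=t-.13*T[:,2]
print(t,pre)
P=plan(pre,T,8,30); P=plan(t,T,6,30,P)
```

```text
side exp [321.8186 271.8028] [([322.6, 271.1], 0.97)] floor [369.9754 246.9085] []
top exp [319.8697 257.2841] [([321.5, 256.7], 0.72)] floor [311.1522 199.9275] [([313.5, 197.5], 0.71)]
[0.5889 0.0047 0.1197] [ 0.5328 -0.0023  0.2368]
-17.4 32.3 1.8 0 -0.057 0 30; -17.3 32.3 2.7 0 -0.056 0 30; -17.1 32.3 3.7 0.001 -0.057 0 30; -16.9 32.3 4.7 0 -0.056 0 30; -16.5 32.3 5.5 0 -0.057 0 30; -16.3 32.3 6.6 0 -0.057 0 30; -15.8 32.2 7.4 0 -0.056 0 30; -15.4 32.3 8.3 0 -0.057 0 30
0 0 21.7 0 0 0 30; 0 0 21.6 0 0 0 30; 0 0 21.7 0 0 0 30; 0 0 21.7 0 0 0 30; 0 0 21.6 0 0 0 30; 0 0 21.7 0 0 0 30
```

View pics/both.png

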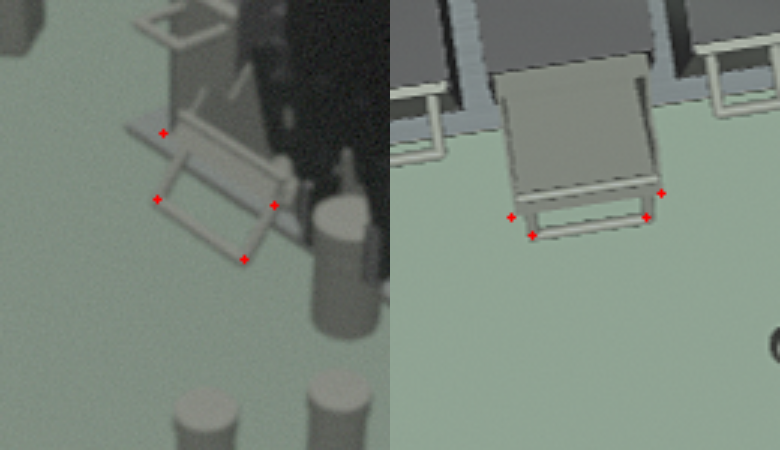

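The bar and panel-edge projections match the pictures in both views, so the bin is located and fully tipped. The pot is in hand near crop (343,265).

Call:
carry_out(
  plan="-17 32 2 0 -0.056 0 30; -17 32 3 0 -0.056 0 30; -17 32 4 0 -0.056 0 30; -17 32 5 0 -0.056 0 30; -17 32 5 0 -0.056 0 30; -16 32 6 0 -0.056 0 30; -16 33 7 0 -0.057 0 30; -16 33 8 0 -0.057 0 30; 0 0 0 0 0 0 30; 0 0 0 0 0 0 30",
)

```text
t: 12.7
tcp_pos: [0.533, -0.0038, 0.2381]
ee_rot: [[-0.894, -0.124, 0.43], [-0.112, 0.992, 0.054], [-0.433, -0.0, -0.901]]
contact_force: [0.0, -0.2, -1.0]
opening: 0.46
gripper_force: 25.6
```

Run:
```python
from h import *
np.set_printoptions(precision=4,suppress=True)
F=frame(.125); X=-F[:,0]; H=np.array([.6316,.0101,.022]);T=frame(.125,.45)
t=H-.043*X+[0,0,.0977]
s=observe();print(s['tcp_pos'],s['q'],s['contact_force'],s['opening'])
plan(t,T,6,30)
cv2.imwrite('pics/s4.png',camera('side')[130:330,240:480].repeat(3,0).repeat(3,1))
```

```text
[ 0.533  -0.0038  0.2381] [-0.2934  0.0857  0.2529  2.1824 -0.1316  0.4328  1.7563] [ 0.0435 -0.2092 -1.0103] 0.4597611997693616
0 0.3 21.9 0 0 0 30; 0.1 0.2 21.9 0 -0.001 0 30; 0 0.3 21.8 0 0 0 30; 0.1 0.2 21.9 0 -0.001 0 30; 0.1 0.3 21.9 0 0 0 30; 0.1 0.3 21.9 0 0 0 30
```

View pics/s4.png

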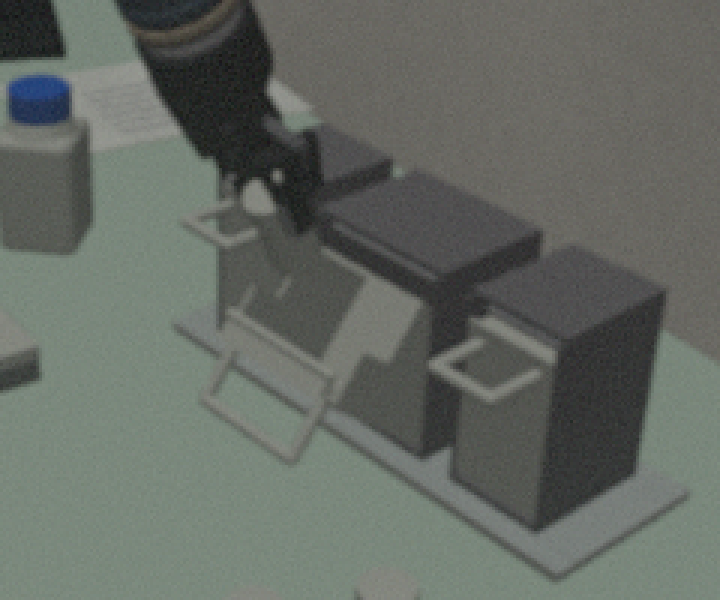

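The pot is held at crop (265,220), aimed into the mouth, so I lower it along the tool axis.

Call:
carry_out(
  plan="0 0.5 24 0 0 0 30; 0 0.5 24 0 0 0 30; 0 0.5 24 0 0 0 30; 0 0 18 0 0 0 30; 0 0 12 0 0 0 30; 0 0 8 0 0 0 30; 0 0 6 0 0 0 30; 0 0 6 0 0 0 30; 0 0 5 0 0 0 30",
)

```text
t: 13.88
tcp_pos: [0.5884, 0.0051, 0.125]
ee_rot: [[-0.893, -0.125, 0.432], [-0.112, 0.992, 0.054], [-0.436, -0.0, -0.9]]
contact_force: [-0.6, 0.8, -0.2]
opening: 0.456
gripper_force: 25.6
```

Call:
carry_out(
  plan="0 0 2 0 0 0 30; 0 0 2 0 0 0 30; 0 0 1 0 0 0 30; 0 0 0 0 0 0 30",
)

```text
t: 14.38
tcp_pos: [0.5902, 0.0055, 0.1202]
ee_rot: [[-0.893, -0.125, 0.432], [-0.112, 0.992, 0.054], [-0.435, 0.0, -0.9]]
contact_force: [-0.4, 0.1, -1.3]
opening: 0.459
gripper_force: 25.6
```

Call:
carry_out(
  plan="0 0 1.5 0 0 0 30; 0 0 1.5 0 0 0 30; 0 0 0 0 0 0 30",
)

```text
t: 14.75
tcp_pos: [0.5915, 0.0057, 0.1173]
ee_rot: [[-0.894, -0.125, 0.431], [-0.112, 0.992, 0.054], [-0.435, 0.0, -0.901]]
contact_force: [-0.2, -0.3, -0.6]
opening: 0.455
gripper_force: 25.6
```

Call:
carry_out(
  plan="0 0 1.5 0 0 0 30; 0 0 1.5 0 0 0 30; 0 0 1 0 0 0 30; 0 0 0 0 0 0 30",
)

```text
t: 15.25
tcp_pos: [0.5933, 0.0059, 0.1138]
ee_rot: [[-0.893, -0.125, 0.431], [-0.112, 0.992, 0.054], [-0.435, 0.0, -0.901]]
contact_force: [0.2, 0.3, -0.6]
opening: 0.459
gripper_force: 25.6
```

Call:
carry_out(
  plan="0 0 1.5 0 0 0 30; 0 0 1.5 0 0 0 30; 0 0 1 0 0 0 30; 0 0 0 0 0 0 30",
)

```text
t: 15.75
tcp_pos: [0.5954, 0.0061, 0.1106]
ee_rot: [[-0.893, -0.125, 0.432], [-0.112, 0.992, 0.054], [-0.436, -0.0, -0.9]]
contact_force: [0.3, -0.2, 1.1]
opening: 0.46
gripper_force: 25.6
```

Contact has begun, so I release gently and withdraw along the axis.

Call:
carry_out(
  plan="0 0 0 0 0 0 46; 0 0 0 0 0 0 52; 0 0 0 0 0 0 58; 0 0 0 0 0 0 60; 0 0 0 0 0 0 60; 0 0 -10 0 0 0 60; 0 0 -30 0 0 0 60; 0 0 -45 0 0 0 60; 0 0 -50 0 0 0 60; 0 0 0 0 0 0 60",
)

```text
t: 17.0
tcp_pos: [0.5374, 0.0006, 0.2346]
ee_rot: [[-0.891, -0.129, 0.436], [-0.114, 0.992, 0.059], [-0.44, 0.003, -0.898]]
contact_force: [-0.2, 0.7, 0.3]
opening: 0.703
gripper_force: 0.0
```

Run:
```python
from h import *
np.set_printoptions(precision=4,suppress=True)
F=frame(.125); X=-F[:,0]; H=np.array([.6316,.0101,.022])
s=observe();print(s['tcp_pos'],s['contact_force'])
KT=cam('wrist')
cv2.imwrite('pics/w5.png',np.hstack([cv2.resize(camera('wrist'),(400,300)),cv2.resize(camera('side')[160:310,280:480],(400,300))]))
# push start: finger back face 15 mm in front of panel edge, tips 20 below edge
t=H-(.100+.011+.015)*X+[0,0,.080-.020+.025]
P=plan(t+[0,0,.08],F,8,0); P=plan(t,F,4,0,P); print(t)
```

```text
[0.5374 0.0006 0.2346] [-0.17    0.6754  0.3461]
5.9 -0.2 3.4 0 0.056 0 0; 5.7 -0.3 3.7 0 0.057 0.001 0; 5.4 -0.2 4 0.001 0.056 0 0; 5.3 -0.3 4.4 0 0.056 0 0; 5 -0.2 4.6 0 0.057 0 0; 4.7 -0.3 4.9 0 0.056 0.001 0; 4.4 -0.2 5.1 0.001 0.056 0 0; 4.1 -0.3 5.4 0 0.057 0 0
0 0 20 0 0 0 0; 0 0 20 0 0 0 0; 0 0 20 0 0 0 0; 0 0 20 0 0 0 0
[ 0.5066 -0.0056  0.107 ]
```

View pics/w5.png

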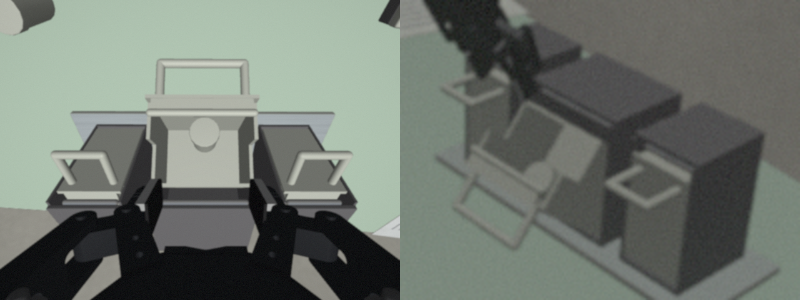

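The pot stands inside the bin at (205,133) in the wrist view. The bin is still tipped and the hand is clear. Next I shut the fingers and place them in front of the panel's top edge.

Call:
carry_out(
  plan="6 0 3 0 0.056 0 0; 6 0 4 0 0.056 0 0; 5 0 4 0 0.057 0 0; 5 0 4 0 0.056 0 0; 5 0 5 0 0.057 0 0; 5 0 5 0 0.056 0 0; 4 0 5 0 0.056 0 0; 4 0 5 0 0.057 0 0; 0 0 0 0 0 0 0",
)

```text
t: 18.23
tcp_pos: [0.5068, -0.0058, 0.1854]
ee_rot: [[-0.992, -0.123, -0.004], [-0.123, 0.992, -0.001], [0.004, -0.001, -1.0]]
contact_force: [-0.9, -0.3, 0.0]
opening: -0.001
gripper_force: 0.0
```

Run:
```python
from h import *
np.set_printoptions(precision=4,suppress=True)
F=frame(.125); X=-F[:,0]; H=np.array([.6316,.0101,.022])
s=observe();print(s['tcp_pos'],s['ee_rot'],s['contact_force'])
t=H-.126*X+[0,0,.085]
P=plan(t,F,4,0)
def pose(th,off): return H+X*(-.128*np.sin(th)-.011+off)+[0,0,.128*np.cos(th)-.020+.025]
for a in [.9,.75,.6,.45,.3,.2,.12]: P=plan(pose(a,0),F,2,0,P)
for o in [.0,.003,.006]: P=plan(pose(.0,o),F,2,0,P)
```

```text
[ 0.5068 -0.0058  0.1854] [[-0.9924 -0.1232 -0.0041]
 [-0.1232  0.9924 -0.0013]
 [ 0.0043 -0.0008 -1.    ]] [-0.8963 -0.2716  0.0358]
0 0.1 19.6 0 -0.001 0 0; -0.1 0 19.6 0 -0.001 -0.001 0; 0 0.1 19.6 -0.001 -0.001 0 0; 0 0.1 19.6 0 -0.001 0 0
-7.3 0 0.2 0 0 0 0; -7.4 0 0.2 0 0 0 0
-6.5 0 -7.1 0 0 0 0; -6.5 0 -7 0 0 0 0
-7.5 0 -6 0 0 0 0; -7.5 0 -6 0 0 0 0
-8.3 0 -4.8 0 0 0 0; -8.3 0 -4.8 0 0 0 0
-8.9 0 -3.5 0 0 0 0; -8.9 0 -3.5 0 0 0 0
-6.2 0 -1.6 0 0 0 0; -6.2 0 -1.6 0 0 0 0
-5.1 0 -0.8 0 0 0 0; -5 0 -0.8 0 0 0 0
-7.7 0 -0.5 0 0 0 0; -7.6 0 -0.5 0 0 0 0
-1.5 0 0 0 0 0 0; -1.5 0 0 0 0 0 0
-1.5 0 0 0 0 0 0; -1.5 0 0 0 0 0 0
```

Call:
carry_out(
  plan="0 0 20 0 0 0 0; 0 0 20 0 0 0 0; 0 0 20 0 0 0 0; 0 0 18 0 0 0 0; 0 0 0 0 0 0 0; -5 0 0 0 0 0 0; -5 0 0 0 0 0 0; -5 0 0 0 0 0 0",
)

```text
t: 19.23
tcp_pos: [0.5217, -0.003, 0.1099]
ee_rot: [[-0.992, -0.125, -0.002], [-0.125, 0.992, 0.0], [0.002, 0.001, -1.0]]
contact_force: [-8.9, -2.1, 5.3]
opening: 0.002
gripper_force: 4.2
```

Call:
carry_out(
  plan="-4 0 -4 0 0 0 0; -5 0 -5 0 0 0 0; -5 0 -5 0 0 0 0; -5 0 -4 0 0 0 0; -5 0 -4 0 0 0 0; -5 0 -4 0 0 0 0; -5 0 -3 0 0 0 0",
)

```text
t: 20.1
tcp_pos: [0.5534, 0.0009, 0.1386]
ee_rot: [[-0.992, -0.125, -0.006], [-0.125, 0.992, 0.001], [0.006, 0.002, -1.0]]
contact_force: [-8.3, -0.5, 5.4]
opening: 0.003
gripper_force: 4.0
```

Call:
carry_out(
  plan="-6 0 -3 0 0 0 0; -6 0 -3 0 0 0 0; -6 0 -3 0 0 0 0; -6 0 -2 0 0 0 0; -6 0 -2 0 0 0 0; -6 0 -1 0 0 0 0; -6 0 -1 0 0 0 0; -5 0 -1 0 0 0 0",
)

```text
t: 21.1
tcp_pos: [0.6026, 0.007, 0.1545]
ee_rot: [[-0.992, -0.125, -0.001], [-0.125, 0.992, -0.0], [0.001, -0.0, -1.0]]
contact_force: [-3.6, -0.8, 3.0]
opening: 0.003
gripper_force: 1.7
```

Call:
carry_out(
  plan="-3 0 0 0 0 0 0; -3 0 0 0 0 0 0; -3 0 0 0 0 0 0; -2 0 0 0 0 0 0; -2 0 0 0 0 0 0; 0 0 0 0 0 0 0",
)

```text
t: 21.85
tcp_pos: [0.612, 0.0082, 0.1543]
ee_rot: [[-0.992, -0.124, -0.008], [-0.124, 0.992, 0.001], [0.008, 0.002, -1.0]]
contact_force: [-9.8, -0.2, 8.2]
opening: 0.003
gripper_force: 4.8
```

Call:
carry_out(
  plan="-2 0 0 0 0 0 0; -2 0 0 0 0 0 0; -2 0 0 0 0 0 0; 0 0 0 0 0 0 0",
)

```text
t: 22.35
tcp_pos: [0.6207, 0.0096, 0.1542]
ee_rot: [[-0.992, -0.125, -0.002], [-0.125, 0.992, 0.0], [0.002, 0.0, -1.0]]
contact_force: [-3.6, 0.3, 1.6]
opening: 0.002
gripper_force: 1.6
```

Call:
carry_out(
  plan="-1.5 0 0 0 0 0 0; -1.5 0 0 0 0 0 0; 0 0 0 0 0 0 0",
)

```text
t: 22.72
tcp_pos: [0.6212, 0.0096, 0.1542]
ee_rot: [[-0.992, -0.125, -0.008], [-0.125, 0.992, 0.001], [0.007, 0.002, -1.0]]
contact_force: [-10.6, 1.2, 7.5]
opening: -0.004
gripper_force: 5.2
```

Call:
carry_out(
  plan="-1.5 0 0 0 0 0 0; -1 0 0 0 0 0 0; 0 0 0 0 0 0 0",
)

```text
t: 23.1
tcp_pos: [0.6216, 0.0097, 0.1541]
ee_rot: [[-0.992, -0.124, -0.013], [-0.124, 0.992, 0.002], [0.012, 0.004, -1.0]]
contact_force: [-16.5, 0.3, 13.0]
opening: -0.003
gripper_force: 8.1
```

A firm stop at home. I back off to mid-gap, then lift out.

Call:
carry_out(
  plan="5 0 0 0 0 0 0; 5 0 0 0 0 0 0; 3 0 0 0 0 0 0; 0 0 0 0 0 0 0; 0 0 -20 0 0 0 0; 0 0 -40 0 0 0 0; 10 0 -50 0 0 0 0; 30 0 -20 0 0 0 0; 40 0 0 0 0 0 0; 0 0 0 0 0 0 0",
)

```text
t: 24.35
tcp_pos: [0.5325, -0.0026, 0.2859]
ee_rot: [[-0.992, -0.123, -0.0], [-0.123, 0.992, 0.003], [-0.0, 0.003, -1.0]]
contact_force: [0.8, 0.4, 0.2]
opening: 0.001
gripper_force: 0.0
```

Run:
```python
from h import *
np.set_printoptions(precision=4,suppress=True)
F=frame(.125); X=-F[:,0]; H=np.array([.6316,.0101,.022])
s=observe();print(s['t'],s['tcp_pos'],s['contact_force'])
a0=cv2.imread('pics/side0.png'); 
R=[]
for n in ['side','top']:
    a=camera(n); r=tip_of(n,'wide_pull'); print(n,'shut exp',proj(n,H-.045*X+[0,0,.113]),r[:2])
    if r: R.append(ray(n,r[0]['uv']))
    print([(np.round(q['uv']),round(q['confidence'],2)) for q in tip_of(n,'pot_center')],[q['uv'] for q in tip_of(n,'nar1_pull')[:2]],[q['uv'] for q in tip_of(n,'jar_left')[:1]],[q['uv'] for q in tip_of(n,'slide_box')[:1]])
    if n=='side':
        d=cv2.absdiff(cv2.GaussianBlur(a,(5,5),0),cv2.GaussianBlur(a0,(5,5),0)).max(2)>30
        print('changed px around bins',d[215:310,300:470].sum(), np.argwhere(d[215:310,300:470]).mean(0) if d[215:310,300:470].any() else '')
if len(R)==2: print(tri(R))
```

```text
24.35 [ 0.5325 -0.0026  0.2859] [0.8179 0.4374 0.2312]
side shut exp [347.8799 229.8995] [{'uv': [348.5, 228.0], 'confidence': 0.56}, {'uv': [377.9, 262.5], 'confidence': 0.46}]
[(array([366., 342.]), 0.63), (array([323., 347.]), 0.59), (array([361., 266.]), 0.21)] [[397.1, 258.1]] [[258.6, 209.5]] [[227.0, 252.5]]
changed px around bins 0 
top shut exp [315.9236 225.868 ] []
[(array([389., 297.]), 0.83), (array([399., 264.]), 0.78)] [[371.8, 218.1]] [[152.7, 242.6]] [[219.4, 298.0]]
```

The bin region matches the starting picture exactly, with zero changed pixels. The pull is back at its shut position, the target pot is gone from the bench, and the other things have not moved.

```bash
python3 -c "
from workcell import *
print(finish_job())"
```

```text
the job is handed in; nothing more can be done
None
```

The rightmost pot is in the wide bin, which I tipped fully, loaded by lowering the pot in, and pushed shut past its catch; the other things were left alone and the job is handed in, though no verdict came back.

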